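Clamp a rod rest home on the lamp-worker's bench jig

ROBOT

A 6-joint arm with a two-finger parallel gripper is mounted at the origin on the work surface. World frame = base frame: x ahead of the robot, y to its left, z up, the work surface at z = 0. Lengths are in mm, angles in degrees, forces in N, time in s.
With the tool pointing down it reaches from about 350 to 850 mm from the base axis. Payload 8.1 kg.
Tool frame: the origin (TCP) lies midway between the tips of the shut fingers; the grasp point (between the pads) lies 19 mm behind it; z points along the fingers, y is the line along which they close (so a half turn about z gives the same grasp; the last joint's range is limited). The gripper opens to 85 mm and grips with 20 to 120 N. Pads are 22 mm wide; open, the fingers measure 114 mm over their backs; the gripper's body (76 mm by 85 mm) begins 54 mm behind the grasp point. The pads swing forward as they close: fully open they stand 13 mm farther back than shut.
Start: joints at [-80.008, 7.471, 85.268, -0, 87.261, -4.893], TCP at [154.153, -579.864, 231.292] pointing down, gripper open.
Joint ranges: [-169.43, 169.43], [-51.17, 129.36], [1.28, 143.12], [-76.62, 256.62], [0, 156.53], [-152.29, 152.29]. Speed limits (degrees/s): [136.94, 136.94, 159.86, 180, 180, 180].

INTERFACE

Orientations are given as [roll, pitch, yaw] about the fixed x, y, z axes, in that order (R = Rz(yaw) Ry(pitch) Rx(roll)).
In Python, from bench import sense, snapshot, camera_params, hand_in, masks_of, pinpoint gives the robot as it stands.
- The arm moves only by the tool step_arm, never from a script. Its argument "targets" is a list of rows, each an object with "angular": the turn, a rotation vector about the tool's x, y, z scaled (see below), a list of three; "dp": the shift along the tool's x, y, z scaled (see below), a list of three; "fingers": the closure, from 0 (fully open) to 1 (shut). A call has exactly 8 rows; each row is the pose to reach, as a shift and turn from the pose commanded when the call began, along the tool's axes at that moment, turning the shorter way round; what a row does not reach only later rows make up. The controller multiplies each number of a shift by 0.2 m and each number of a turn by 180 degrees. A row lasts 1/8 s, in which the tool goes at most 62.5 mm and 10.7 degrees, less where a joint would pass 70% of its speed; a pose out of reach is approached as far as the arm can. A call with a number of a shift or a turn outside -1 to 1 is refused whole. A call with a gripper value outside its range is refused whole. The fingers move at their own pace and stop on an object; "newtons" is the grip in N (left out, the last holds). Time passes only in rows, so rows that repeat a pose let the fingers close, or fill a call up. It gives the time, the measured TCP pose, the force, the opening and the grip force at its end, in the units of the state.
- sense(): the state, without advancing time (a new reading comes with each control period).
- snapshot(name): name is "side" or "top"; returns the picture (480x640x3 uint8, blue, green, red); there is no depth.
- camera_params(name): a dict with "vfov" (degrees; the focal length in pixels is half the picture's height over the tangent of half this angle, whatever the lens; pixels are square), "cx", "cy" (the principal point, pixels), "R" (3x3) and "t" (3): a world point X has camera coordinates R X + t. Camera axes: x right, y down, z forward; pixel columns grow to the right and rows downward; lengths in mm; the calibration is good to about 2 mm. A picture is of the moment at which its call begins. camera_params takes no time and is no camera call.
- hand_in(): hands the job in; it is judged then, once.
Trained networks look in the newest picture that a camera, given by its name, has taken for a name from the list of things; names that differ only in an ending like _2 or _b are one class to them, and where a whole thing is asked for, a point or a joint stands for the part that bears it (a point fixed in the world has none). Each returns a list of dicts, best first, with "conf" (0 to 1); they miss things now and then, are a little off and sometimes report something else, mostly with a low value. They report only what shows in the picture. A call takes as long as a camera call. They do not tell look-alikes from the thing itself.
- masks_of(camera, label): "pixels" (480x640 bool, what is visible of it) and "at" ([column, row] in pixels, amid what is visible of it).
- pinpoint(camera, label): "at" ([column, row] in pixels: a listed point, or the origin of a listed thing).
The state is a dict: "time": time; "joint_pos": joint angles; "qd": joint speeds; "joint_efforts": joint torques, N m; "tool_pos": TCP position; "tcp_rot": TCP orientation; "ft_force": force on the tool from outside, world axes, zero at the start; "wrist_torque": the same for the moment, N m; "finger_gap": finger opening in mm; "grip_force": force on a finger pad.
Only numpy, scipy, OpenCV 4.12 (cv2) and the standard library are available. Lean on these libraries where they do the work, as an engineer would, in place of code of your own. Each camera call takes 0.05 s, during which the arm holds its last target. There are 200 camera calls.

TASK

Put the rod rest on the jig plate with its foot under the raised clamp pad, nose towards the stop screw, slide it fully home and press it against the stop screw and the side fence together for a moment, firmly but without force (about 10 N on each, never 30 N). Let go of it, then push the toggle clamp's handle all the way down over centre so that it stays locked and the pad holds the foot, without slamming or forcing the handle against its end (never 30 N). Leave the jar, the paddle and the brush where they lie.

Things in the scene. Friction and masses are not known exactly. Their poses are not given: they have to be found in the camera images.
- jig: Bare aluminium jig plate screwed to the bench, 150 (its x) by 270 (its y) by 12 mm thick; it carries the fence, the stop screw and the toggle clamp. Its frame: origin on the bench under the line of the clamp, x towards the fence, y the way the rest slides in, z up; the plate spans x -75 to 75, y -170 to 100. With the rest home its axes are parallel to these, its foot spans x -30 to 30, y -140 to -20, z 12 to 22, and its grip column stands at x 0, y -115.
- rest_grip (a point): Rod rest (loose, about 0.5 kg): flat aluminium foot 60 (x) by 120 (y) by 10 mm with a dark steel square column 28 by 28 mm that ends in a forked V, 79 mm high over all. This point is on the column's axis, 42 mm above the underside of the foot: grip here, across the faces that look along its x or y. The column is plain up to 62 mm. Axes: y runs along the foot from the column towards the nose, z up; the foot's centre lies 35 mm along +y from this point.
- rest_nose (a point): Middle of the front end face (nose) of the rest's foot: 95 mm along +y from rest_grip and 5 mm above the underside. Same axes as rest_grip.
- stop_tip (a point): Centre of the end face (12 mm across, looking along jig -y) of the fixed stop screw, 18 mm above the bench, at jig x 0, y -20. The nose must touch it. Same axes as the jig.
- fence_face (a point): Middle of the fence's working face (looking along jig -x) at jig x 30, y -90, 18 mm above the bench. The fence is an upright steel strip 80 mm long (y -130 to -50), 12 mm thick, whose top is 14 mm above the plate. The foot's +x long side must touch it. Same axes as the jig.
- stop: The stop screw with its dark steel bracket (30 mm wide, y -20 to 4, up to 30 mm above the bench), fixed to the jig. Its frame is the jig's frame.
- fence: The fence strip, fixed to the jig. Its frame is the jig's frame.
- rest: The rod rest described under rest_grip; origin at the centre of the foot's underside, y towards the nose.
- pad_face (a point): Centre of the underside of the clamp's round rubber pad (20 mm across) at the end of the clamp bar. The bar pivots at jig y 40, 36 mm above the bench and is 108 mm long; with the clamp open it stands up steeply, closed it lies about level over the stop and the pad presses on the foot at jig x 0, y -50. The pad is sprung (10 N/mm) and presses on the foot with about 20 N when the clamp is locked.
- clamp_pad: The sprung rubber pad with its spindle; origin on the bar, 20 mm above the pad's face.
- handle_hinge (a point): Axis of the clamp handle's hinge (parallel to the jig's x), at jig x 0, y 78, 49 mm above the bench.
- handle_grip (a point): Middle of the upper face of the handle's black grip, 100 mm from the hinge axis; the grip is 26 mm wide, 14 mm thick and spans 55 to 130 mm from the hinge; this point is 7 mm above the handle's centre line. Its y axis points along the handle away from the hinge, its z axis out of the upper face (the side to push on).
- clamp_handle (a joint): Handle angle, rad: 0 open (1.05 above level, pointing to jig +y and up), growing downwards, level at 1.05, rigid end stop 1.08. The pad meets the foot near 0.70, then it stiffens to 5 or 6 N at the grip near 0.85, easing to the centre at 1.00. Let go before that it springs back or stays part-way; a few hundredths past it, it snaps to the stop and stays. With the pad in the air it stays put.
- jar_mid (a point): Bystander: glass jar with a metal lid, 64 mm across, 85 mm high, standing; point 40 mm up.
- paddle_mid (a point): Bystander: graphite paddle lying flat, 70 by 90 mm blade with a 140 mm wooden handle; point at the blade's centre.
- brush_mid (a point): Bystander: hand brush lying beyond the handle; point at its middle.
Things that resemble listed ones, but are neither listed nor needed, are in the scene too. Of the things like the rest, leave any that is purple; of the rest the smaller one is meant.

How it is judged (in metres and radians):
On the way, in this order (a step that is already met when the one before it is completed fails the run):
1. the rest's foot is pressed against the stop screw and the fence at once, with more than 5 N on each, the clamp still open (contact force between rest and stop above 5 N and contact force between rest and fence above 5 N and value of joint clamp_handle below 0.7 rad), for 0.2 s.
2. the rest is let go (contact force between the fingers and rest below 0.1 N), for 0.1 s.
3. the handle is over centre and the pad presses on the foot (value of joint clamp_handle above 1.04 rad and contact force between clamp_pad and rest above 12 N), for 0.2 s.
At the end, for the whole second after the job is handed in: the handle stands at its end stop past centre (over 1.04 rad), the pad presses on the foot with more than 12 N, the rest is upright and at rest with its nose within 2.5 mm of the stop screw, within 3 mm of its place along the fence's normal and parallel to the fence within 0.04 rad (all of step 3 and y of rest_nose in the frame of jig between -0.0225 and -0.017 m and x of rest_nose in the frame of jig between -0.003 and 0.003 m and angle between the y axis of rest_nose and the y axis of jig, either way round below 0.04 rad and angle between rest_nose's own z axis and vertical below 0.04 rad and linear speed of rest below 0.01 m/s); the robot touches nothing.
It fails at once if the rest is rammed against the stop screw or the fence with more than 30 N (contact force between rest and stop above 30 N or contact force between rest and fence above 30 N).
It fails at once if the robot pushes on the clamp handle with more than 30 N (contact force between clamp_handle and anything else above 30 N).
It fails at once if the jar, paddle or brush is moved by more than 30 mm (distance of any of jar_mid, paddle_mid, brush_mid from where it was at the start of the episode above 0.03 m).
It also fails if it takes over 72 s, if anything falls off the work surface, if the arm or the gripper's body presses on something with over 40 N, if the wrist force passes 120 N, or if a joint passes its speed limit or range.

## Working session

There is one attempt and no reset: what is moved stays moved. The work goes in short steps, Python scripts to look and compute and a tool call to move; the robot and the scene stay as the last step left them, time stands still between calls to the robot, and variables do not carry over. Pictures are saved under pics/ and viewed, at most 10 in all, crops included, and the job is handed in when it is done.

Besides the shell and the picture viewer there is one more tool, called after "Call:" as name(argument=value, ...) on one line, values as JSON. step_arm: Moves the arm, as the interface text tells. Its arguments: {"type":"object","properties":{"targets":{"type":"array","items":{"type":"object","properties":{"angular":{"type":"array","items":{"type":"number","minimum":-1,"maximum":1}},"dp":{"type":"array","items":{"type":"number","minimum":-1,"maximum":1}},"fingers":{"type":"number"}}}},"newtons":{"type":"number"}},"required":["targets"]}

```bash
mkdir -p pics; cat > h.py <<'E'
import numpy as np, cv2
from bench import *
def ray(cam,uv):
    c=camera_params(cam); f=240/np.tan(np.radians(c['vfov'])/2)
    R=np.array(c['R']);t=np.array(c['t'])
    d=R.T@np.array([(uv[0]-c['cx'])/f,(uv[1]-c['cy'])/f,1]); o=-R.T@t
    return o,d
def atz(cam,uv,z):
    o,d=ray(cam,uv); return o+d*(z-o[2])/d[2]
def proj(cam,X):
    c=camera_params(cam); f=240/np.tan(np.radians(c['vfov'])/2)
    p=np.array(c['R'])@np.array(X)+np.array(c['t']); return np.array([c['cx'],c['cy']])+f*p[:2]/p[2]
def tri(uv1,uv2):
    o1,d1=ray('top',uv1);o2,d2=ray('side',uv2)
    d1/=np.linalg.norm(d1);d2/=np.linalg.norm(d2)
    s=np.linalg.lstsq(np.c_[d1,-d2],o2-o1,rcond=None)[0]
    a=o1+s[0]*d1;b=o2+s[1]*d2
    return (a+b)/2,np.linalg.norm(a-b)
E
python3 - <<'E'
from h import *
ims=[snapshot(c) for c in('top','side')]
for c,i in zip(('top','side'),ims): cv2.imwrite(f'pics/{c}0.png',i)
for c in('top','side'):
    p=camera_params(c); print(c,p['vfov'],p['cx'],p['cy'],-np.array(p['R']).T@np.array(p['t']))
    for l in('rest_grip','rest_nose','stop_tip','fence_face','pad_face','handle_hinge','handle_grip','jig'):
        print(l,[(np.round(x['at']).tolist(),round(x['conf'],2)) for x in pinpoint(c,l)])
print(sense())
E
```

```text
top 52.22284844298265 316.6375944579548 238.09889091328543 [ 341.69594027   -6.56054656 1140.11425472]
rest_grip [([489.0, 209.0], 0.86), ([460.0, 275.0], 0.8), ([475.0, 368.0], 0.71)]
rest_nose [([443.0, 201.0], 0.63), ([419.0, 258.0], 0.6), ([423.0, 328.0], 0.6)]
stop_tip [([300.0, 251.0], 0.61)]
fence_face []
pad_face [([289.0, 247.0], 0.57), ([297.0, 239.0], 0.51)]
handle_hinge [([256.0, 230.0], 0.6)]
handle_grip [([234.0, 218.0], 0.66)]
jig [([291.0, 248.0], 0.74), ([299.0, 241.0], 0.24)]
side 43.901298945102226 319.8734735989217 244.28245182753915 [-298.12499871  779.74450093  985.99585837]
rest_grip [([385.0, 196.0], 0.68), ([416.0, 224.0], 0.59)]
rest_nose [([362.0, 213.0], 0.82), ([381.0, 242.0], 0.67)]
stop_tip [([306.0, 284.0], 0.69), ([299.0, 257.0], 0.5)]
fence_face [([321.0, 270.0], 0.94)]
pad_face [([304.0, 255.0], 0.44)]
handle_hinge [([271.0, 288.0], 0.86)]
handle_grip [([418.0, 226.0], 0.64), ([381.0, 244.0], 0.63), ([245.0, 268.0], 0.59)]
jig [([301.0, 291.0], 0.79)]
{'time': 0.9, 'joint_pos': array([-8.00082756e+01,  7.46961436e+00,  8.52660279e+01,  5.63945329e-04,
        8.72605514e+01, -4.89390784e+00]), 'qd': array([-0.0427773 ,  0.05738757,  0.04820529,  0.08256518,  0.08252669,
        0.008561  ]), 'joint_efforts': array([ 1.99747683e-04, -5.69312131e+01, -5.00869274e+01, -2.23052252e-04,
        9.81746452e-04,  9.18690233e-06]), 'tool_pos': array([ 154.1551834 , -579.88505459,  231.32541961]), 'tcp_rot': array([ 1.79996159e+02, -2.36524183e-04,  1.48856053e+01]), 'ft_force': array([-0.43829005, -0.38661775,  0.15103208]), 'wrist_torque': array([-0.0197648 , -0.00874237,  0.00484897]), 'grip_force': 0.0, 'finger_gap': 85.83491220249753}
```

View pics/top0.png

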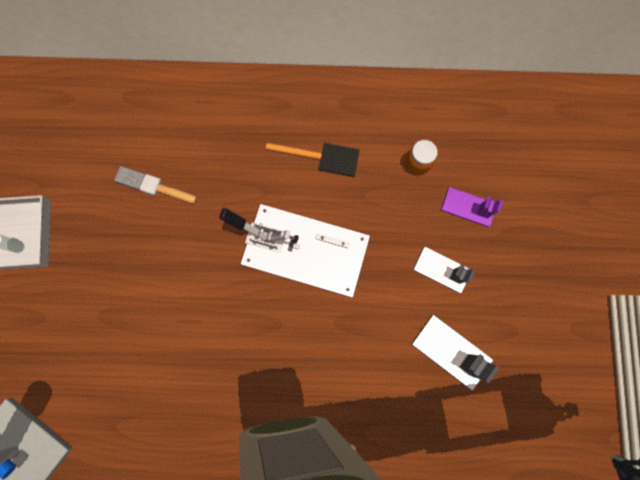

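View pics/side0.png

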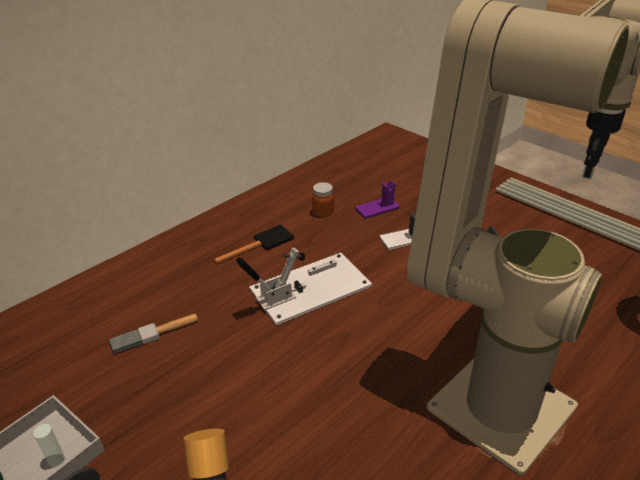

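The top view shows three rest-like things: purple at (473,205), a small white one at (445,270) and a larger white one at (455,352). The meant one is the small white one, since purple is excluded and it is smaller than the other. The jig is at (305,250), its clamp raised on the left with the handle at (234,218) and the fence at (332,241).

```bash
python3 - <<'E'
from h import *
im=cv2.imread('pics/top0.png'); sd=cv2.imread('pics/side0.png')
a=cv2.resize(im[195:305,215:375],(800,550),interpolation=cv2.INTER_CUBIC)
b=cv2.resize(im[235:400,400:510],(400,600),interpolation=cv2.INTER_CUBIC)
c=cv2.resize(sd[230:330,230:380],(400,267),interpolation=cv2.INTER_CUBIC)
o=np.zeros((600,800,3),np.uint8);o[:,:400]=b;o[:267,400:]=c
o[280:280+275,400:]=cv2.resize(a,(400,275));cv2.imwrite('pics/crop1.png',o)
g=cv2.cvtColor(im,cv2.COLOR_BGR2HSV)
m=((g[...,1]<60)&(g[...,2]>120)).astype(np.uint8)
n,l,s,ce=cv2.connectedComponentsWithStats(m)
for i in range(1,n):
    if s[i,4]>400 and 200<ce[i][0]<520 and ce[i][1]<400:
        pts=np.argwhere(l==i)[:,::-1].astype(np.float32)
        z=12 if s[i,4]>3000 else 10
        W=np.array([atz('top',p,z)[:2] for p in pts],np.float32)
        r=cv2.minAreaRect(W);print(s[i,4],ce[i],r,cv2.boxPoints(r).round(1).tolist())
for l,z in (('stop_tip',18),('handle_hinge',49),('rest_grip',42),('rest_nose',5)):
    for x in pinpoint('top',l): print(l,x['at'],atz('top',x['at'],z).round(1))
for l,u,v in(('hinge',(256,230),(271,288)),('hgrip',(234,218),(245,268)),('pad',(297,239),(304,255)),('stop',(300,251),(306,284))): print(l,tri(u,v))
for l in('jar_mid','paddle_mid'):
    x=pinpoint('top',l); print(l,[(atz('top',q['at'],20).round(),round(q['conf'],2)) for q in x])
E
```

```text
Traceback (most recent call last):
  File "h.py", line 9, in atz
    o,d=ray(cam,uv); return o+d*(z-o[2])/d[2]
        ~~~^^^^^^^^
  File "h.py", line 4, in ray
    c=camera_params(cam); f=240/np.tan(np.radians(c['vfov'])/2)
ValueError: time passes only in moves, steps and waits
```

View pics/crop1.png

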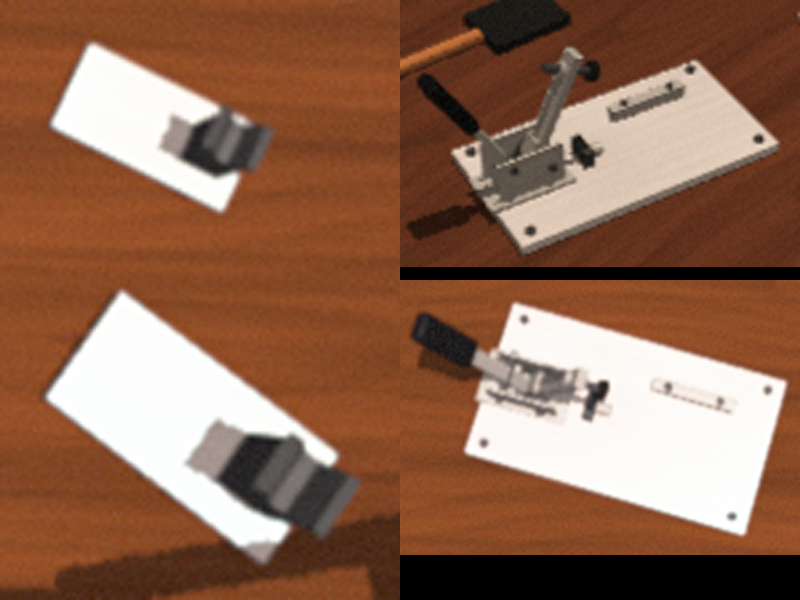

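The crop confirms it: the upper white rest (foot about 55 px long) is clearly smaller than the lower one. The jig's handle points up-left, so +y runs left, and the fence lies on its upper side.

```bash
sed -i 's/^def ray/_cp=camera_params\nimport functools\ncamera_params=functools.lru_cache(None)(_cp)\ndef ray/' h.py; cat > m.py <<'E'
from h import *
im=cv2.imread('pics/top0.png')
g=cv2.cvtColor(im,cv2.COLOR_BGR2HSV)
m=((g[...,1]<60)&(g[...,2]>120)).astype(np.uint8)
n,l,s,ce=cv2.connectedComponentsWithStats(m)
for i in range(1,n):
    if s[i,4]>400 and 200<ce[i][0]<520 and ce[i][1]<400:
        pts=np.argwhere(l==i)[:,::-1].astype(np.float32)
        z=12 if s[i,4]>3000 else 10
        W=np.array([atz('top',p,z)[:2] for p in pts],np.float32)
        r=cv2.minAreaRect(W);print(s[i,4],ce[i],r,cv2.boxPoints(r).round(1).tolist())
for l,z in (('stop_tip',18),('handle_hinge',49),('rest_grip',42),('rest_nose',5)):
    for x in pinpoint('top',l): print(l,x['at'],atz('top',x['at'],z).round(1))
for l,u,v in(('hinge',(256,230),(271,288)),('hgrip',(234,218),(245,268)),('pad',(297,239),(304,255)),('stop',(300,251),(306,284))): print(l,tri(u,v))
for l in('jar_mid','paddle_mid'):
    x=pinpoint('top',l); print(l,[(atz('top',q['at'],20).round(),round(q['conf'],2)) for q in x])
E
python3 m.py
```

```text
41145 [335.35542593  31.88450602] ((1091.303955078125, -11.37908935546875), (208.5433349609375, 1660.5704345703125), 1.94147789478302) [[959.0, 814.9000244140625], [1015.2000122070312, -844.7000122070312], [1223.5999755859375, -837.7000122070312], [1167.4000244140625, 822.0]]
465 [424.30322581 151.48817204] ((788.3679809570312, -267.9559631347656), (59.3593635559082, 59.258975982666016), 1.7254693508148193) [[757.7999877929688, -239.1999969482422], [759.5999755859375, -298.5], [818.9000244140625, -296.70001220703125], [817.0999755859375, -237.39999389648438]]
7254 [305.86614282 250.37896333] ((539.1829223632812, 23.278732299804688), (289.29656982421875, 152.18702697753906), 75.09186553955078) [[428.3999938964844, -96.9000015258789], [575.5, -136.10000610351562], [649.9000244140625, 143.5], [502.8999938964844, 182.60000610351562]]
1146 [437.96073298 268.54101222] ((499.1470642089844, -305.46929931640625), (122.61671447753906, 62.265953063964844), 64.46583557128906) [[444.6000061035156, -347.3999938964844], [500.79998779296875, -374.20001220703125], [553.7000122070312, -263.60000610351
[... 440 characters left out ...]
408.9   42. ]
rest_grip [460.2, 274.7] [ 483.8 -337.7   42. ]
rest_grip [474.9, 367.7] [ 280.9 -363.7   42. ]
rest_nose [443.4, 200.7] [ 666.5 -313.8    5. ]
rest_nose [418.9, 257.6] [ 526.3 -252.8    5. ]
rest_nose [423.0, 328.4] [ 362.8 -259.9    5. ]
hinge (array([566.62709141, 122.59398722,  50.23419355]), np.float64(13.639532265701433))
hgrip (array([582.85219863, 167.71130804, 126.52114733]), np.float64(5.814003931502403))
pad (array([540.28632194,  29.57319982, 110.83240695]), np.float64(4.464554333914732))
stop (array([533.04675552,  27.83070842,  21.75439207]), np.float64(4.566970901340906))
jar_mid [(array([ 768., -252.,   20.]), 0.91)]
paddle_mid [(array([757., -61.,  20.]), 0.6)]
```

```bash
cat > m2.py <<'E'
from h import *
im=cv2.imread('pics/top0.png'); g=cv2.cvtColor(im,cv2.COLOR_BGR2HSV)
m=((g[...,1]<60)&(g[...,2]>120)).astype(np.uint8)
n,l,s,ce=cv2.connectedComponentsWithStats(m)
b=(l==l[265,305]).astype(np.uint8)
k=lambda n:cv2.getStructuringElement(cv2.MORPH_ELLIPSE,(n,n))
b=cv2.morphologyEx(np.pad(b,40),cv2.MORPH_CLOSE,k(15));b=cv2.morphologyEx(b,cv2.MORPH_OPEN,k(25))[40:-40,40:-40]
W=np.array([atz('top',p,12)[:2] for p in np.argwhere(b)[:,::-1]],np.float32)
r=cv2.minAreaRect(W);print(r)
# robust sides: line-fit long edges & short edges, in px corners seen by eye
for p in((261,205),(369,235.4),(353,296.6),(241.4,264.2)): print(atz('top',p,12)[:2].round(1))
a=np.radians(r[2]);Y=np.array([np.cos(a),np.sin(a)]);X=np.array([Y[1],-Y[0]])
q=np.c_[(W-r[0])@X,(W-r[0])@Y];print(q.min(0),q.max(0),np.percentile(q,[1,99],axis=0))
O=np.array(r[0])+35*Y; print('origin',O)
for l,v in(('stop',(0,-20,18)),('hinge',(0,78,49)),('fence',(30,-90,18)),('fencetopcorner',(30,-130,26)),('fc2',(42,-50,26)),('hgrip',(0,121.7,139))):
    w=[*(O+v[0]*X+v[1]*Y),v[2]];print(l,np.round(w,1),proj('top',w).round(1),proj('side',w).round(1))
E
python3 m2.py
```

```text
((538.025146484375, 18.929916381835938), (280.29608154296875, 152.18702697753906), 75.09186553955078)
[641.2 123. ]
[ 574.7 -134.4]
[430.3 -98.5]
[498.  161.5]
[ -76.09350429 -140.14804205] [ 76.09351285 140.14797409] [[ -74.1037297  -136.46947147]
 [  73.88739443  130.44805721]]
origin [547.02959613  52.75180111]
stop [541.9  33.4  18. ] [297.1 246.7] [302.9 284.7]
hinge [567.1 128.1  49. ] [255.5 232.2] [266.4 288.8]
fence [552.9 -41.9  18. ] [329.6 243. ] [321.3 268.9]
fencetopcorner [542.6 -80.6  26. ] [346.4 247.2] [334.6 261.4]
fc2 [574.8  -6.4  26. ] [314.7 232.6] [305.2 269.1]
hgrip [578.3 170.4 139. ] [230.8 217.6] [246.1 265.4]
```

Call:
step_arm(targets=[{"dp": [0.95,-0.375,0.25],"angular": [0,0,-0.2755],"fingers": 0},{"dp": [0.95,-0.375,0.25],"angular": [0,0,-0.2755],"fingers": 0},{"dp": [0.95,-0.375,0.25],"angular": [0,0,-0.2755],"fingers": 0},{"dp": [0.95,-0.375,0.25],"angular": [0,0,-0.2755],"fingers": 0},{"dp": [0.95,-0.375,0.25],"angular": [0,0,-0.2755],"fingers": 0},{"dp": [0.95,-0.375,0.25],"angular": [0,0,-0.2755],"fingers": 0},{"dp": [0.95,-0.375,0.25],"angular": [0,0,-0.2755],"fingers": 0},{"dp": [0.95,-0.375,0.25],"angular": [0,0,-0.2755],"fingers": 0}], newtons=40)

```text
time: 2.2
tool_pos: [318.2, -458.9, 181.4]
tcp_rot: [180.0, 0.0, 64.3]
ft_force: [0.1, 0.0, 0.7]
finger_gap: 85.6
grip_force: 0.0
```

```bash
cat >> h.py <<'E'
def go(target,yaw=None,cur=None):
    "print dp/angular from the present pose to a world TCP target"
    s=sense(); p=np.array(s['tool_pos']) if cur is None else np.array(cur); y0=s['tcp_rot'][2]; a=np.radians(y0)
    T=np.array([[np.cos(a),np.sin(a),0],[np.sin(a),-np.cos(a),0],[0,0,-1]])
    print('t',s['time'],'pos',s['tool_pos'].round(1),'rot',s['tcp_rot'].round(2),'F',s['ft_force'].round(1),'gap',round(s['finger_gap'],1),'grip',round(s['grip_force'],1))
    print('dp',(T@(np.array(target)-p)/200).round(4),'ang z',None if yaw is None else round(-(yaw-y0)/180,4))
E
cat > m3.py <<'E'
from h import *
im=cv2.imread('pics/top0.png'); g=cv2.cvtColor(im,cv2.COLOR_BGR2HSV)
m=((g[...,1]<60)&(g[...,2]>120)).astype(np.uint8)
n,l,s,ce=cv2.connectedComponentsWithStats(m)
for seed,z,c,ang,hx,hy in(((265,305),12,(537,15),75.3,75,135),((265,430),10,(499.1,-305.5),64.5,30,60)):
    b=(l==l[seed]).astype(np.uint8)
    C=max(cv2.findContours(b,cv2.RETR_EXTERNAL,cv2.CHAIN_APPROX_NONE)[0],key=len)[:,0]
    W=np.array([atz('top',p,z)[:2] for p in C])
    a=np.radians(ang);Y=np.array([np.cos(a),np.sin(a)]);X=np.array([Y[1],-Y[0]])
    q=(W-c)@np.c_[X,Y]
    for ax,h in((0,hx),(1,hy)):
        for sg in(-1,1):
            o=1-ax; k=(abs(q[:,ax]-sg*h)<7)&(abs(q[:,o])<(hy,hx)[ax]-8)
            for _ in range(3):
                f=np.polyfit(q[k,o],q[k,ax],1); k&=abs(np.polyval(f,q[:,o])-q[:,ax])<1.6
            print(z,'xy'[ax],sg,'offset',f[1].round(2),'slope deg',np.degrees(f[0]).round(2),k.sum())
E
python3 m3.py; python3 -c "
from h import *
go((484.1,-337,130),64.5)"
```

```text
12 x -1 offset -74.79 slope deg 0.28 105
12 x 1 offset 74.54 slope deg 0.01 103
12 y -1 offset -134.99 slope deg -0.18 55
12 y 1 offset 134.53 slope deg -0.11 16
10 x -1 offset -30.56 slope deg 0.04 41
10 x 1 offset 30.25 slope deg 0.64 32
10 y -1 offset -58.35 slope deg 5.95 6
10 y 1 offset 60.39 slope deg 1.01 17
t 2.2 pos [ 318.2 -458.9  181.4] rot [1.7999e+02 1.0000e-02 6.4340e+01] F [0.1 0.  0.7] gap 85.6 grip 0.0
dp [0.9088 0.4838 0.257 ] ang z -0.0009
```

Call:
step_arm(targets=[{"dp": [0.909,0.484,0.257],"angular": [0,0,0],"fingers": 0},{"dp": [0.909,0.484,0.257],"angular": [0,0,0],"fingers": 0},{"dp": [0.909,0.484,0.257],"angular": [0,0,0],"fingers": 0},{"dp": [0.909,0.484,0.257],"angular": [0,0,0],"fingers": 0},{"dp": [0.909,0.484,0.257],"angular": [0,0,0],"fingers": 0},{"dp": [0.909,0.484,0.4],"angular": [0,0,0],"fingers": 0},{"dp": [0.909,0.484,0.4],"angular": [0,0,0],"fingers": 0},{"dp": [0.909,0.484,0.4],"angular": [0,0,0],"fingers": 0}])

```text
time: 3.2
tool_pos: [483.8, -337.2, 102.2]
tcp_rot: [180.0, 0.0, 64.4]
ft_force: [0.6, -0.1, -0.0]
finger_gap: 85.7
grip_force: 0.0
```

```bash
python3 -c "
from h import *
go((484.1,-337,23),64.4)
im=snapshot('top');cv2.imwrite('pics/top1.png',cv2.resize(im[200:400,380:560],None,fx=3,fy=3))
for p in ((484.1,-337,23),(484.1,-337,79)):print(proj('top',p))"
```

```text
t 3.2 pos [ 483.8 -337.2  102.2] rot [1.7997e+02 1.0000e-02 6.4380e+01] F [ 0.6 -0.1 -0. ] gap 85.7 grip 0.0
dp [0.0017 0.001  0.3961] ang z -0.0001
[457.42438703 275.56352459]
[464.8976807  272.52122487]
```

View pics/top1.png

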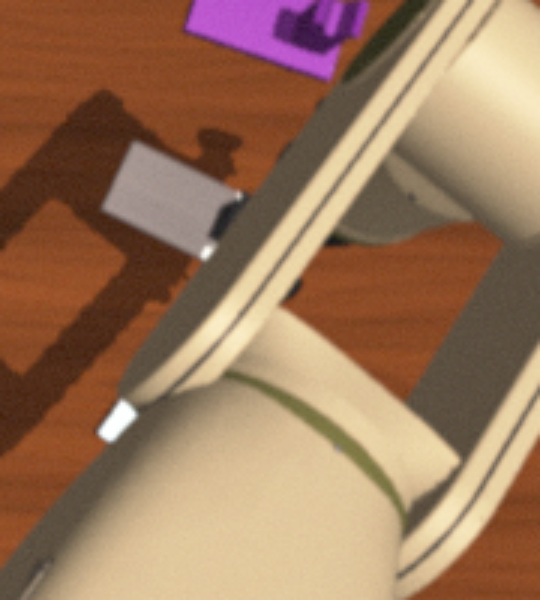

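The arm hides the column at about (460,275), but the rest's foot (crop (170,195)) lies as before and nothing stands in the way. I'll go down and close.

Call:
step_arm(targets=[{"dp": [0.002,0.001,0.15],"angular": [0,0,0],"fingers": 0},{"dp": [0.002,0.001,0.28],"angular": [0,0,0],"fingers": 0},{"dp": [0.002,0.001,0.36],"angular": [0,0,0],"fingers": 0},{"dp": [0.002,0.001,0.396],"angular": [0,0,0],"fingers": 0},{"dp": [0.002,0.001,0.396],"angular": [0,0,0],"fingers": 0},{"dp": [0.002,0.001,0.396],"angular": [0,0,0],"fingers": 1},{"dp": [0.002,0.001,0.396],"angular": [0,0,0],"fingers": 1},{"dp": [0.002,0.001,0.396],"angular": [0,0,0],"fingers": 1}], newtons=40)

```text
time: 4.25
tool_pos: [484.9, -336.2, 22.7]
tcp_rot: [180.0, 0.0, 64.5]
ft_force: [0.1, 0.2, -0.2]
finger_gap: 32.7
grip_force: 0.0
```

Call:
step_arm(targets=[{"dp": [0,0,0],"angular": [0,0,0],"fingers": 1},{"dp": [0,0,0],"angular": [0,0,0],"fingers": 1},{"dp": [0,0,0],"angular": [0,0,0],"fingers": 1},{"dp": [0,0,0],"angular": [0,0,0],"fingers": 1},{"dp": [0,0,0],"angular": [0,0,0],"fingers": 1},{"dp": [0,0,0],"angular": [0,0,0],"fingers": 1},{"dp": [0,0,-0.05],"angular": [0,0,0],"fingers": 1},{"dp": [0,0,-0.1],"angular": [0,0,0],"fingers": 1}], newtons=60)

```text
time: 5.25
tool_pos: [483.5, -335.1, 41.4]
tcp_rot: [-179.8, -0.0, 64.5]
ft_force: [0.2, -0.2, -5.2]
finger_gap: 27.2
grip_force: 59.2
```

```bash
python3 -c "
from h import *
Y=np.array([np.cos(np.radians(75.15)),np.sin(np.radians(75.15))]);X=np.array([Y[1],-Y[0]])
P=np.array([545.9,48.6])-135*Y-8*X
print(P);go((*P,75),75.15)"
```

```text
[503.56813381 -79.84069879]
t 5.25 pos [ 483.5 -335.1   41.4] rot [-1.7984e+02 -4.0000e-02  6.4480e+01] F [ 0.2 -0.2 -5.2] gap 27.2 grip 59.2
dp [ 1.195  -0.4594 -0.168 ] ang z -0.0593
```

Call:
step_arm(targets=[{"dp": [0.05,-0.02,-0.168],"angular": [0,0,0],"fingers": 1},{"dp": [0.2,-0.08,-0.168],"angular": [0,0,-0.02],"fingers": 1},{"dp": [0.4,-0.16,-0.168],"angular": [0,0,-0.04],"fingers": 1},{"dp": [0.6,-0.24,-0.168],"angular": [0,0,-0.059],"fingers": 1},{"dp": [0.75,-0.3,-0.168],"angular": [0,0,-0.059],"fingers": 1},{"dp": [0.9,-0.35,-0.168],"angular": [0,0,-0.059],"fingers": 1},{"dp": [0.98,-0.38,-0.168],"angular": [0,0,-0.059],"fingers": 1},{"dp": [0.98,-0.38,-0.168],"angular": [0,0,-0.059],"fingers": 1}], newtons=60)

```text
time: 6.25
tool_pos: [500.3, -125.5, 75.7]
tcp_rot: [-180.0, 0.0, 75.2]
ft_force: [-0.2, -1.7, -4.9]
finger_gap: 27.4
grip_force: 60.0
```

```bash
python3 -c "
from h import *
go((503.6,-79.8,41),75.15)"
```

```text
t 6.25 pos [ 500.3 -125.5   75.7] rot [-179.98    0.     75.19] F [-0.2 -1.7 -4.9] gap 27.4 grip 60.0
dp [ 0.2252 -0.0425  0.1735] ang z 0.0002
```

Call:
step_arm(targets=[{"dp": [0.1,-0.02,0],"angular": [0,0,0],"fingers": 1},{"dp": [0.2,-0.04,0],"angular": [0,0,0],"fingers": 1},{"dp": [0.225,-0.042,0.06],"angular": [0,0,0],"fingers": 1},{"dp": [0.225,-0.042,0.12],"angular": [0,0,0],"fingers": 1},{"dp": [0.225,-0.042,0.16],"angular": [0,0,0],"fingers": 1},{"dp": [0.225,-0.042,0.173],"angular": [0,0,0],"fingers": 1},{"dp": [0.225,-0.042,0.173],"angular": [0,0,0],"fingers": 1},{"dp": [0.225,-0.042,0.173],"angular": [0,0,0],"fingers": 1}])

```text
time: 7.25
tool_pos: [504.3, -80.9, 41.5]
tcp_rot: [180.0, 0.0, 75.1]
ft_force: [-0.5, -0.4, -5.7]
finger_gap: 27.4
grip_force: 60.1
```

```bash
python3 -c "
from h import *
go((503.6,-79.8,35),75.15)
t=snapshot('top');s=snapshot('side')
a=cv2.resize(t[190:310,220:400],(800,533))[:, :]
o=np.zeros((600,800,3),np.uint8);o[:300,:450]=cv2.resize(t[190:310,220:400],(450,300));o[:300,450:]=cv2.resize(s[220:330,230:358],(350,300))
o[300:,:400]=cv2.resize(s[220:320,250:383],(400,300),interpolation=cv2.INTER_CUBIC)
cv2.imwrite('pics/c2.png',o)
for c in('top','side'): print(c,[(x['at'],round(x['conf'],2)) for x in pinpoint(c,'rest_nose')])
Y=np.array([np.cos(np.radians(75.15)),np.sin(np.radians(75.15))])
n=sense()['tool_pos'][:2]+95*Y;print(proj('top',(*n,23)),proj('side',(*n,23)))
"
```

```text
t 7.25 pos [504.3 -80.9  41.5] rot [179.96   0.    75.09] F [-0.5 -0.4 -5.7] gap 27.4 grip 60.1
dp [ 0.0047 -0.0047  0.0327] ang z -0.0003
top [([307.1, 250.0], 0.79), ([254.9, 234.6], 0.68), ([423.7, 327.9], 0.55), ([441.8, 196.1], 0.55)]
side [([313.3, 284.3], 0.58)]
[306.56085996 252.27791514] [313.03208514 281.40857831]
```

View pics/c2.png

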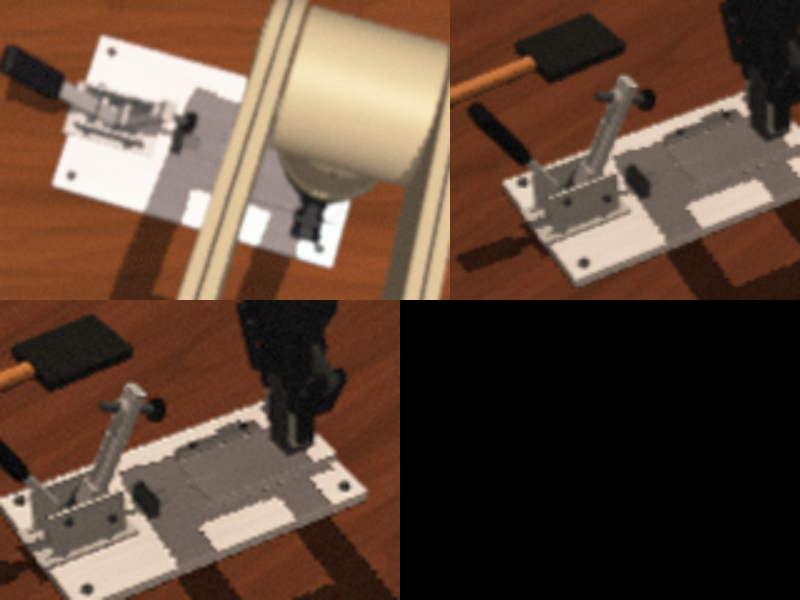

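The crop shows the rest beside the fence (shaded foot at (250,450)), short of the stop and under the raised pad. I'll lower it onto the plate.

Call:
step_arm(targets=[{"dp": [0,0,0.012],"angular": [0,0,0],"fingers": 1},{"dp": [0,0,0.02],"angular": [0,0,0],"fingers": 1},{"dp": [0,0,0.025],"angular": [0,0,0],"fingers": 1},{"dp": [0,0,0.028],"angular": [0,0,0],"fingers": 1},{"dp": [0,0,0.03],"angular": [0,0,0],"fingers": 1},{"dp": [0,0,0.031],"angular": [0,0,0],"fingers": 1},{"dp": [0,0,0.031],"angular": [0,0,0],"fingers": 1},{"dp": [0,0,0.031],"angular": [0,0,0],"fingers": 1}])

```text
time: 8.45
tool_pos: [503.9, -80.7, 35.0]
tcp_rot: [180.0, -0.0, 75.1]
ft_force: [-1.9, 0.8, -5.9]
finger_gap: 27.3
grip_force: 60.1
```

Call:
step_arm(targets=[{"dp": [0,0,0.002],"angular": [0,0,0],"fingers": 1},{"dp": [0,0,0.003],"angular": [0,0,0],"fingers": 1},{"dp": [0,0,0.004],"angular": [0,0,0],"fingers": 1},{"dp": [0,0,0.005],"angular": [0,0,0],"fingers": 1},{"dp": [0,0,0.005],"angular": [0,0,0],"fingers": 1},{"dp": [0,0,0.005],"angular": [0,0,0],"fingers": 1},{"dp": [0,0,0.005],"angular": [0,0,0],"fingers": 1},{"dp": [0,0,0.005],"angular": [0,0,0],"fingers": 1}])

```text
time: 9.45
tool_pos: [504.0, -80.7, 34.6]
tcp_rot: [180.0, 0.0, 75.1]
ft_force: [-5.1, 1.0, 7.1]
finger_gap: 27.9
grip_force: 61.4
```

Call:
step_arm(targets=[{"dp": [0,0,-0.001],"angular": [0,0,0],"fingers": 1},{"dp": [0.015,0.004,-0.001],"angular": [0,0,0],"fingers": 1},{"dp": [0.03,0.008,-0.001],"angular": [0,0,0],"fingers": 1},{"dp": [0.045,0.012,-0.001],"angular": [0,0,0],"fingers": 1},{"dp": [0.06,0.016,-0.001],"angular": [0,0,0],"fingers": 1},{"dp": [0.07,0.02,-0.001],"angular": [0,0,0],"fingers": 1},{"dp": [0.08,0.022,-0.001],"angular": [0,0,0],"fingers": 1},{"dp": [0.08,0.022,-0.001],"angular": [0,0,0],"fingers": 1}])

```text
time: 10.45
tool_pos: [513.1, -66.5, 34.7]
tcp_rot: [179.9, 0.0, 75.1]
ft_force: [-1.9, -3.0, 5.1]
finger_gap: 27.0
grip_force: 61.3
```

```bash
cat > j.py <<'E'
from h import *
s=sense();a=np.radians(75.15)
Y=np.array([np.cos(a),np.sin(a)]);X=np.array([Y[1],-Y[0]])
d=s['tool_pos'][:2]-np.array([545.9,48.6]);F=s['ft_force']
print('t',s['time'],'jig x,y,z',round(d@X,2),round(d@Y,2),s['tool_pos'][2].round(2),'rot',s['tcp_rot'].round(2),'F jig',(F[:2]@X).round(1),(F[:2]@Y).round(1),F[2].round(1),s['wrist_torque'].round(2))
E
python3 j.py
```

```text
t 10.45 jig x,y,z -2.18 -119.66 34.69 rot [1.7991e+02 1.0000e-02 7.5100e+01] F jig -1.1 -3.4 5.1 [-0.44  0.5   0.08]
```

Call:
step_arm(targets=[{"dp": [0.002,0.001,0],"angular": [0,0,0],"fingers": 1},{"dp": [0.004,0.002,0],"angular": [0,0,0],"fingers": 1},{"dp": [0.006,0.003,0],"angular": [0,0,0],"fingers": 1},{"dp": [0.008,0.004,0],"angular": [0,0,0],"fingers": 1},{"dp": [0.01,0.005,0],"angular": [0,0,0],"fingers": 1},{"dp": [0.01,0.005,0],"angular": [0,0,0],"fingers": 1},{"dp": [0.01,0.005,0],"angular": [0,0,0],"fingers": 1},{"dp": [0.01,0.005,0],"angular": [0,0,0],"fingers": 1}])

```text
time: 11.45
tool_pos: [514.3, -65.0, 34.7]
tcp_rot: [179.9, 0.0, 75.1]
ft_force: [-3.0, -4.5, 6.2]
finger_gap: 27.2
grip_force: 61.4
```

```bash
python3 j.py
```

```text
t 11.45 jig x,y,z -1.43 -117.95 34.68 rot [1.7994e+02 3.0000e-02 7.5100e+01] F jig -1.8 -5.1 6.2 [-0.55  0.72  0.11]
```

Call:
step_arm(targets=[{"dp": [0.001,0.001,0],"angular": [0,0,0],"fingers": 1},{"dp": [0.002,0.002,0],"angular": [0,0,0],"fingers": 1},{"dp": [0.003,0.003,0],"angular": [0,0,0],"fingers": 1},{"dp": [0.004,0.004,0],"angular": [0,0,0],"fingers": 1},{"dp": [0.005,0.005,0],"angular": [0,0,0],"fingers": 1},{"dp": [0.006,0.006,0],"angular": [0,0,0],"fingers": 1},{"dp": [0.006,0.006,0],"angular": [0,0,0],"fingers": 1},{"dp": [0.006,0.006,0],"angular": [0,0,0],"fingers": 1}])

```text
time: 12.45
tool_pos: [515.5, -64.2, 34.6]
tcp_rot: [180.0, 0.0, 75.1]
ft_force: [-4.5, -4.4, 9.0]
finger_gap: 27.4
grip_force: 61.7
```

```bash
python3 j.py
```

```text
t 12.45 jig x,y,z -0.51 -116.79 34.63 rot [1.7997e+02 4.0000e-02 7.5100e+01] F jig -3.2 -5.4 9.0 [-0.51  0.95  0.06]
```

Call:
step_arm(targets=[{"dp": [0.001,0.001,-0.001],"angular": [0,0,0],"fingers": 1},{"dp": [0.002,0.002,-0.002],"angular": [0,0,0],"fingers": 1},{"dp": [0.003,0.003,-0.002],"angular": [0,0,0],"fingers": 1},{"dp": [0.004,0.004,-0.002],"angular": [0,0,0],"fingers": 1},{"dp": [0.005,0.005,-0.002],"angular": [0,0,0],"fingers": 1},{"dp": [0.005,0.005,-0.002],"angular": [0,0,0],"fingers": 1},{"dp": [0.005,0.005,-0.002],"angular": [0,0,0],"fingers": 1},{"dp": [0.005,0.005,-0.002],"angular": [0,0,0],"fingers": 1}])

```text
time: 13.45
tool_pos: [516.2, -63.4, 34.7]
tcp_rot: [-180.0, 0.0, 75.1]
ft_force: [-6.0, -5.3, 6.8]
finger_gap: 27.6
grip_force: 61.5
```

```bash
python3 j.py
```

```text
t 13.45 jig x,y,z 0.03 -115.89 34.66 rot [-1.7998e+02  4.0000e-02  7.5100e+01] F jig -4.5 -6.7 6.8 [-0.72  0.88  0.09]
```

Call:
step_arm(targets=[{"dp": [0.001,0.001,0],"angular": [0,0,0],"fingers": 1},{"dp": [0.002,0.002,-0.001],"angular": [0,0,0],"fingers": 1},{"dp": [0.003,0.003,-0.001],"angular": [0,0,0],"fingers": 1},{"dp": [0.004,0.004,-0.001],"angular": [0,0,0],"fingers": 1},{"dp": [0.004,0.004,-0.001],"angular": [0,0,0],"fingers": 1},{"dp": [0.004,0.004,-0.001],"angular": [0,0,0],"fingers": 1},{"dp": [0.004,0.004,-0.001],"angular": [0,0,0],"fingers": 1},{"dp": [0.004,0.004,-0.001],"angular": [0,0,0],"fingers": 1}])

```text
time: 14.45
tool_pos: [516.3, -63.4, 34.7]
tcp_rot: [-179.9, 0.1, 75.1]
ft_force: [-11.4, -8.3, 9.6]
finger_gap: 27.3
grip_force: 61.9
```

```bash
python3 j.py
```

```text
t 14.45 jig x,y,z 0.08 -115.82 34.7 rot [-1.7988e+02  1.1000e-01  7.5100e+01] F jig -8.9 -11.0 9.6 [-1.03  1.53  0.11]
```

Call:
step_arm(targets=[{"dp": [0.001,0.001,0],"angular": [0,0,0],"fingers": 1},{"dp": [0.002,0.003,-0.001],"angular": [0,0,0],"fingers": 1},{"dp": [0.003,0.004,-0.001],"angular": [0,0,0],"fingers": 1},{"dp": [0.003,0.004,-0.001],"angular": [0,0,0],"fingers": 1},{"dp": [0.003,0.004,-0.001],"angular": [0,0,0],"fingers": 1},{"dp": [0.003,0.004,-0.001],"angular": [0,0,0],"fingers": 1},{"dp": [0.003,0.004,-0.001],"angular": [0,0,0],"fingers": 1},{"dp": [0.003,0.004,-0.001],"angular": [0,0,0],"fingers": 1}])

```text
time: 15.45
tool_pos: [516.4, -63.4, 34.8]
tcp_rot: [-179.8, 0.2, 75.1]
ft_force: [-16.0, -10.2, 13.2]
finger_gap: 27.2
grip_force: 62.2
```

```bash
python3 j.py
```

```text
t 15.45 jig x,y,z 0.17 -115.83 34.77 rot [-1.7979e+02  1.6000e-01  7.5090e+01] F jig -12.8 -14.0 13.2 [-1.23  2.22  0.19]
```

Call:
step_arm(targets=[{"dp": [0.001,0.001,-0.001],"angular": [0,0,0],"fingers": 1},{"dp": [0.002,0.002,-0.002],"angular": [0,0,0],"fingers": 1},{"dp": [0.002,0.003,-0.003],"angular": [0,0,0],"fingers": 1},{"dp": [0.002,0.003,-0.003],"angular": [0,0,0],"fingers": 1},{"dp": [0.002,0.003,-0.003],"angular": [0,0,0],"fingers": 1},{"dp": [0.002,0.003,-0.003],"angular": [0,0,0],"fingers": 1},{"dp": [0.002,0.003,-0.003],"angular": [0,0,0],"fingers": 1},{"dp": [0.002,0.003,-0.003],"angular": [0,0,0],"fingers": 1}])

```text
time: 16.45
tool_pos: [516.5, -63.0, 34.8]
tcp_rot: [-179.7, 0.2, 75.1]
ft_force: [-14.5, -9.0, 10.3]
finger_gap: 27.3
grip_force: 61.8
```

```bash
python3 j.py
```

```text
t 16.45 jig x,y,z 0.17 -115.37 34.8 rot [-1.7972e+02  1.6000e-01  7.5090e+01] F jig -11.8 -12.4 10.3 [-1.23  2.29  0.18]
```

Call:
step_arm(targets=[{"dp": [0,-0.002,-0.002],"angular": [0,0,0],"fingers": 1},{"dp": [0,-0.003,-0.004],"angular": [0,0,0],"fingers": 1},{"dp": [0.001,-0.003,-0.004],"angular": [0,0,0],"fingers": 1},{"dp": [0.002,-0.003,-0.004],"angular": [0,0,0],"fingers": 1},{"dp": [0.003,-0.003,-0.004],"angular": [0,0,0],"fingers": 1},{"dp": [0.003,-0.003,-0.004],"angular": [0,0,0],"fingers": 1},{"dp": [0.003,-0.003,-0.004],"angular": [0,0,0],"fingers": 1},{"dp": [0.003,-0.003,-0.004],"angular": [0,0,0],"fingers": 1}])

```text
time: 17.45
tool_pos: [517.1, -60.7, 35.1]
tcp_rot: [-179.8, 0.0, 75.1]
ft_force: [-5.2, -0.5, -5.7]
finger_gap: 27.4
grip_force: 59.7
```

```bash
python3 j.py
```

```text
t 17.45 jig x,y,z 0.18 -113.03 35.06 rot [-1.7981e+02  1.0000e-02  7.5110e+01] F jig -4.9 -1.8 -5.7 [-0.21  1.12  0.09]
```

Call:
step_arm(targets=[{"dp": [0.001,0,0.001],"angular": [0,0,0],"fingers": 1},{"dp": [0.002,0,0.001],"angular": [0,0,0],"fingers": 1},{"dp": [0.003,0,0.001],"angular": [0,0,0],"fingers": 1},{"dp": [0.004,0,0.001],"angular": [0,0,0],"fingers": 1},{"dp": [0.005,0,0.001],"angular": [0,0,0],"fingers": 1},{"dp": [0.006,0,0.001],"angular": [0,0,0],"fingers": 1},{"dp": [0.006,0,0.001],"angular": [0,0,0],"fingers": 1},{"dp": [0.006,0,0.001],"angular": [0,0,0],"fingers": 1}])

```text
time: 18.45
tool_pos: [517.2, -60.3, 35.0]
tcp_rot: [-179.8, 0.1, 75.1]
ft_force: [-8.3, -4.3, -3.7]
finger_gap: 27.2
grip_force: 60.0
```

```bash
python3 j.py
```

```text
t 18.45 jig x,y,z 0.16 -112.66 35.05 rot [-1.798e+02  8.000e-02  7.511e+01] F jig -6.9 -6.3 -3.7 [-0.67  1.5   0.19]
```

Call:
step_arm(targets=[{"dp": [0.001,0.001,0],"angular": [0,0,0],"fingers": 1},{"dp": [0.002,0.001,0],"angular": [0,0,0],"fingers": 1},{"dp": [0.003,0.002,0],"angular": [0,0,0],"fingers": 1},{"dp": [0.004,0.002,0],"angular": [0,0,0],"fingers": 1},{"dp": [0.005,0.002,0],"angular": [0,0,0],"fingers": 1},{"dp": [0.005,0.002,0],"angular": [0,0,0],"fingers": 1},{"dp": [0.005,0.002,0],"angular": [0,0,0],"fingers": 1},{"dp": [0.005,0.002,0],"angular": [0,0,0],"fingers": 1}])

```text
time: 19.45
tool_pos: [517.2, -60.3, 35.1]
tcp_rot: [-179.8, 0.2, 75.1]
ft_force: [-12.1, -8.7, -0.5]
finger_gap: 27.3
grip_force: 60.4
```

```bash
python3 j.py
```

```text
t 19.45 jig x,y,z 0.21 -112.6 35.11 rot [-1.7975e+02  1.6000e-01  7.5100e+01] F jig -9.5 -11.5 -0.5 [-1.28  2.09  0.26]
```

Call:
step_arm(targets=[{"dp": [0.001,0.001,0],"angular": [0,0,0],"fingers": 1},{"dp": [0.002,0.002,0],"angular": [0,0,0],"fingers": 1},{"dp": [0.003,0.003,0],"angular": [0,0,0],"fingers": 1},{"dp": [0.003,0.003,-0.001],"angular": [0,0,0],"fingers": 1},{"dp": [0.003,0.003,-0.001],"angular": [0,0,0],"fingers": 1},{"dp": [0.003,0.003,-0.001],"angular": [0,0,0],"fingers": 1},{"dp": [0.003,0.003,-0.001],"angular": [0,0,0],"fingers": 1},{"dp": [0.003,0.003,-0.001],"angular": [0,0,0],"fingers": 1}])

```text
time: 20.45
tool_pos: [517.3, -60.3, 35.1]
tcp_rot: [-179.7, 0.2, 75.1]
ft_force: [-15.8, -11.7, 0.4]
finger_gap: 27.1
grip_force: 60.6
```

```bash
python3 j.py
```

```text
t 20.45 jig x,y,z 0.22 -112.57 35.14 rot [-179.67    0.21   75.09] F jig -12.3 -15.4 0.4 [-1.54  2.65  0.21]
```

Call:
step_arm(targets=[{"dp": [-0.002,-0.002,0],"angular": [0,0,0],"fingers": 1},{"dp": [-0.004,-0.004,0.001],"angular": [0,0,0],"fingers": 1},{"dp": [-0.005,-0.005,0.002],"angular": [0,0,0],"fingers": 1},{"dp": [-0.005,-0.005,0.002],"angular": [0,0,0],"fingers": 1},{"dp": [-0.005,-0.005,0.002],"angular": [0,0,0],"fingers": 0.4},{"dp": [-0.005,-0.005,0.002],"angular": [0,0,0],"fingers": 0.2},{"dp": [-0.005,-0.005,0.002],"angular": [0,0,0],"fingers": 0.2},{"dp": [-0.005,-0.005,0.002],"angular": [0,0,0],"fingers": 0.2}])

```text
time: 21.45
tool_pos: [519.5, -59.4, 36.3]
tcp_rot: [179.9, -0.0, 75.1]
ft_force: [0.0, -0.3, -0.7]
finger_gap: 68.5
grip_force: 0.0
```

```bash
python3 j.py; python3 -c "
from h import *
go((517,-60,35))"
```

```text
t 21.45 jig x,y,z 2.2 -111.14 36.26 rot [ 1.7994e+02 -1.0000e-02  7.5100e+01] F jig 0.1 -0.2 -0.7 [ 0.02 -0.04  0.02]
t 21.45 pos [519.5 -59.4  36.3] rot [ 1.7994e+02 -1.0000e-02  7.5100e+01] F [ 0.  -0.3 -0.7] gap 68.5 grip 0.0
dp [-0.0062 -0.0115  0.0063] ang z None
```

Call:
step_arm(targets=[{"dp": [0,0,-0.05],"angular": [0,0,0],"fingers": 0},{"dp": [0,0,-0.2],"angular": [0,0,0],"fingers": 0},{"dp": [0,0,-0.45],"angular": [0,0,0],"fingers": 0.5},{"dp": [0,0,-0.7],"angular": [0,0,0],"fingers": 1},{"dp": [0.2,0,-0.8],"angular": [0,0,0],"fingers": 1},{"dp": [0.5,-0.005,-0.8],"angular": [0,0,0],"fingers": 1},{"dp": [0.8,-0.01,-0.8],"angular": [0,0,0],"fingers": 1},{"dp": [1,-0.01,-0.8],"angular": [0,0,0],"fingers": 1}])

```text
time: 22.45
tool_pos: [568.9, 137.0, 197.0]
tcp_rot: [179.9, -0.1, 75.2]
ft_force: [0.2, -0.7, 0.4]
finger_gap: -0.1
grip_force: 0.0
```

```bash
python3 j.py; python3 - <<'E'
from h import *
t=snapshot('top');s=snapshot('side')
o=np.zeros((600,800,3),np.uint8)
o[:300,:450]=cv2.resize(t[190:310,220:400],(450,300),interpolation=cv2.INTER_CUBIC);o[300:]=cv2.resize(s[200:320,220:540],(800,300),interpolation=cv2.INTER_CUBIC)
cv2.imwrite('pics/c3.png',o)
E
```

```text
t 22.45 jig x,y,z -0.42 91.29 196.96 rot [ 1.7994e+02 -5.0000e-02  7.5170e+01] F jig 0.4 -0.6 0.4 [-0.03 -0.02 -0.04]
```

View pics/c3.png

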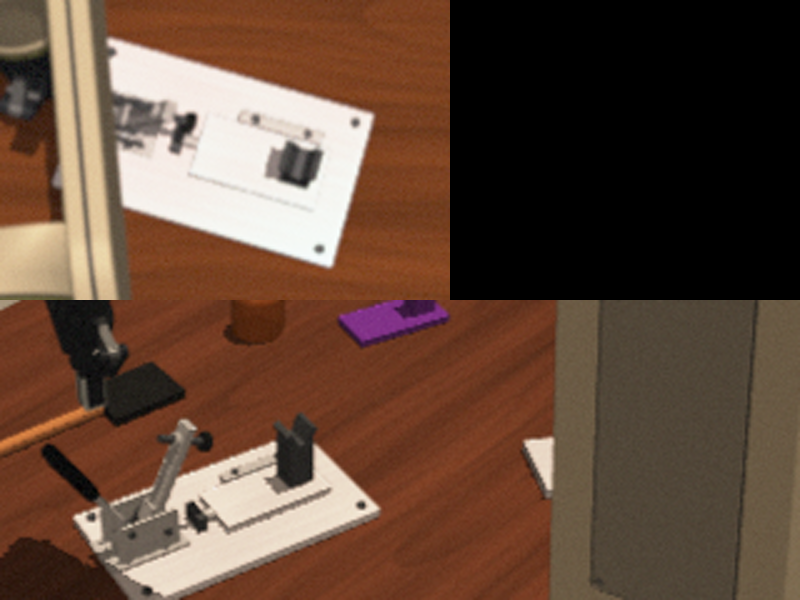

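The crops show the rest home: its long side is along the fence (280,120), its nose at the stop tip (200,145), and the clamp still open. The shut gripper hovers above the handle side.

Call:
step_arm(targets=[{"dp": [0.03,0.002,0.08],"angular": [0,0,0],"fingers": 1},{"dp": [0.03,0.002,0.18],"angular": [0,0,0],"fingers": 1},{"dp": [0.03,0.002,0.25],"angular": [0,0,0],"fingers": 1},{"dp": [0.03,0.002,0.285],"angular": [0,0,0],"fingers": 1},{"dp": [0.05,0.002,0.285],"angular": [0,0,0],"fingers": 1},{"dp": [0.06,0.002,0.285],"angular": [0,0,0],"fingers": 1},{"dp": [0.07,0.002,0.285],"angular": [0,0,0],"fingers": 1},{"dp": [0.08,0.002,0.285],"angular": [0,0,0],"fingers": 1}])

```text
time: 23.55
tool_pos: [573.4, 150.0, 139.5]
tcp_rot: [179.9, -0.0, 75.1]
ft_force: [0.7, 0.3, -0.3]
finger_gap: 0.1
grip_force: 0.0
```

```bash
python3 j.py
```

```text
t 23.55 jig x,y,z 0.64 105.03 139.48 rot [ 1.7995e+02 -2.0000e-02  7.5110e+01] F jig 0.6 0.5 -0.3 [-0.   -0.03  0.  ]
```

Call:
step_arm(targets=[{"dp": [0.017,-0.002,0],"angular": [0,0,0],"fingers": 1},{"dp": [0.048,-0.002,0.018],"angular": [0,0,0],"fingers": 1},{"dp": [0.078,-0.002,0.036],"angular": [0,0,0],"fingers": 1},{"dp": [0.102,-0.002,0.054],"angular": [0,0,0],"fingers": 1},{"dp": [0.13,-0.002,0.076],"angular": [0,0,0],"fingers": 1},{"dp": [0.15,-0.002,0.097],"angular": [0,0,0],"fingers": 1},{"dp": [0.175,-0.002,0.122],"angular": [0,0,0],"fingers": 1},{"dp": [0.175,-0.002,0.122],"angular": [0,0,0],"fingers": 1}])

```text
time: 24.55
tool_pos: [581.3, 183.9, 113.7]
tcp_rot: [-179.9, 0.0, 75.1]
ft_force: [-0.0, 0.7, -0.0]
finger_gap: 0.1
grip_force: 0.0
```

```bash
python3 j.py
```

```text
t 24.55 jig x,y,z -0.47 139.85 113.67 rot [-1.7994e+02  2.0000e-02  7.5120e+01] F jig -0.2 0.6 -0.0 [-0.03 -0.02  0.01]
```

```bash
python3 - <<'E'
from h import *
s=snapshot('side')
cv2.imwrite('pics/c4.png',cv2.resize(s[200:320,200:360],(800,600),interpolation=cv2.INTER_CUBIC))
E
```

```text
(no output)
```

View pics/c4.png

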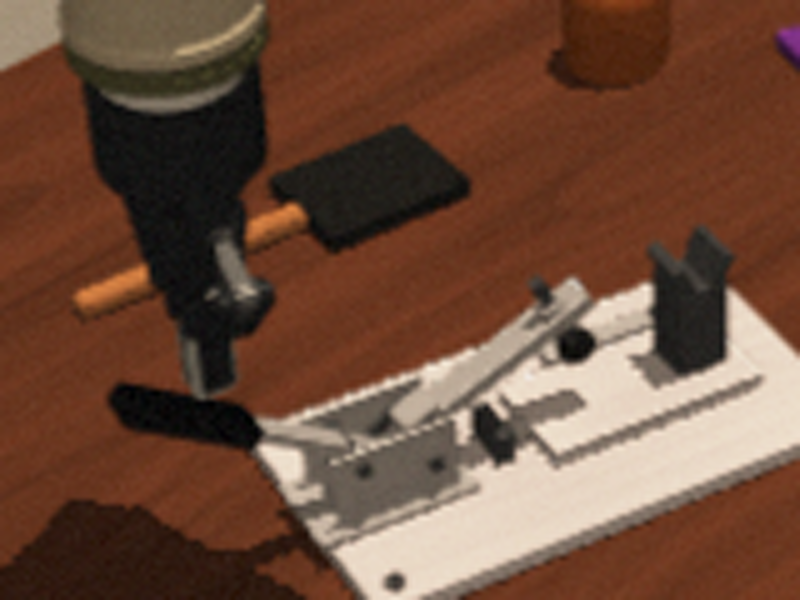

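The handle has moved part-way down with the fingertip on its grip (205,390), the bar is following down, and the rest is undisturbed.

Call:
step_arm(targets=[{"dp": [0.016,0,0.02],"angular": [0,0,0],"fingers": 1},{"dp": [0.032,0,0.039],"angular": [0,0,0],"fingers": 1},{"dp": [0.046,0,0.06],"angular": [0,0,0],"fingers": 1},{"dp": [0.058,0,0.081],"angular": [0,0,0],"fingers": 1},{"dp": [0.07,0,0.103],"angular": [0,0,0],"fingers": 1},{"dp": [0.081,0,0.126],"angular": [0,0,0],"fingers": 1},{"dp": [0.088,0,0.143],"angular": [0,0,0],"fingers": 1},{"dp": [0.095,0,0.16],"angular": [0,0,0],"fingers": 1}])

```text
time: 25.6
tool_pos: [586.6, 202.0, 82.7]
tcp_rot: [180.0, 0.0, 75.1]
ft_force: [-2.4, -0.7, 5.0]
finger_gap: -0.3
grip_force: 2.8
```

```bash
python3 j.py
```

```text
t 25.6 jig x,y,z 0.04 158.74 82.7 rot [180.    0.   75.1] F jig -2.2 -1.3 5.0 [-0.22  0.45 -0.04]
```

Call:
step_arm(targets=[{"dp": [0.006,0,0.018],"angular": [0,0,0],"fingers": 1},{"dp": [0.011,0,0.035],"angular": [0,0,0],"fingers": 1},{"dp": [0.015,0,0.05],"angular": [0,0,0],"fingers": 1},{"dp": [0.018,0,0.063],"angular": [0,0,0],"fingers": 1},{"dp": [0.02,0,0.075],"angular": [0,0,0],"fingers": 1},{"dp": [0.022,0,0.085],"angular": [0,0,0],"fingers": 1},{"dp": [0.023,0,0.095],"angular": [0,0,0],"fingers": 1},{"dp": [0.023,0,0.1],"angular": [0,0,0],"fingers": 1}])

```text
time: 26.6
tool_pos: [588.0, 207.0, 62.8]
tcp_rot: [180.0, -0.1, 75.1]
ft_force: [-0.5, 2.5, 3.4]
finger_gap: -0.4
grip_force: 1.9
```

```bash
python3 j.py
```

```text
t 26.6 jig x,y,z 0.13 163.92 62.83 rot [ 1.7997e+02 -6.0000e-02  7.5110e+01] F jig -1.1 2.3 3.4 [ 0.45  0.09 -0.02]
```

Call:
step_arm(targets=[{"dp": [0,0,0.004],"angular": [0,0,0],"fingers": 1},{"dp": [0,0,0.008],"angular": [0,0,0],"fingers": 1},{"dp": [0,0,0.012],"angular": [0,0,0],"fingers": 1},{"dp": [0,0,0.016],"angular": [0,0,0],"fingers": 1},{"dp": [0,0,0.02],"angular": [0,0,0],"fingers": 1},{"dp": [0,0,0.022],"angular": [0,0,0],"fingers": 1},{"dp": [0,0,0.022],"angular": [0,0,0],"fingers": 1},{"dp": [0,0,0.022],"angular": [0,0,0],"fingers": 1}])

```text
time: 27.6
tool_pos: [587.4, 206.3, 57.8]
tcp_rot: [-180.0, 0.0, 75.1]
ft_force: [0.8, -0.5, -0.6]
finger_gap: 0.4
grip_force: 0.0
```

```bash
python3 j.py
```

```text
t 27.6 jig x,y,z -0.27 163.03 57.78 rot [-1.7996e+02  3.0000e-02  7.5100e+01] F jig 0.9 -0.2 -0.6 [-0.01 -0.06 -0.02]
```

Call:
step_arm(targets=[{"dp": [0,0,0.003],"angular": [0,0,0],"fingers": 1},{"dp": [0,0,0.006],"angular": [0,0,0],"fingers": 1},{"dp": [0,0,0.009],"angular": [0,0,0],"fingers": 1},{"dp": [0,0,0.012],"angular": [0,0,0],"fingers": 1},{"dp": [0,0,0.014],"angular": [0,0,0],"fingers": 1},{"dp": [0,0,0.016],"angular": [0,0,0],"fingers": 1},{"dp": [0,0,0.016],"angular": [0,0,0],"fingers": 1},{"dp": [0,0,0.016],"angular": [0,0,0],"fingers": 1}])

```text
time: 28.6
tool_pos: [587.8, 206.4, 54.9]
tcp_rot: [180.0, -0.0, 75.1]
ft_force: [-0.1, 0.0, 0.4]
finger_gap: -0.1
grip_force: 0.0
```

```bash
python3 j.py
```

```text
t 28.6 jig x,y,z 0.03 163.25 54.91 rot [180.    -0.    75.09] F jig -0.1 0.0 0.4 [-0.02 -0.01 -0.03]
```

No resistance at a height the handle would still fill if it were before centre, so it has snapped over. I'll retreat and look.

Call:
step_arm(targets=[{"dp": [0,0,-0.05],"angular": [0,0,0],"fingers": 1},{"dp": [0,0,-0.2],"angular": [0,0,0],"fingers": 1},{"dp": [0,0,-0.4],"angular": [0,0,0],"fingers": 1},{"dp": [0,0,-0.6],"angular": [0,0,0],"fingers": 1},{"dp": [0,0,-0.8],"angular": [0,0,0],"fingers": 1},{"dp": [0,0,-0.8],"angular": [0,0,0],"fingers": 1},{"dp": [0,0,-0.8],"angular": [0,0,0],"fingers": 1},{"dp": [0,0,-0.8],"angular": [0,0,0],"fingers": 1}])

```text
time: 29.6
tool_pos: [586.9, 206.2, 213.3]
tcp_rot: [-179.9, 0.1, 75.1]
ft_force: [-1.0, 0.1, -0.2]
finger_gap: 0.3
grip_force: 0.0
```

```bash
python3 j.py;python3 - <<'E'
from h import *
s=snapshot('side')
cv2.imwrite('pics/c5.png',cv2.resize(s[200:320,200:360],(800,600),interpolation=cv2.INTER_CUBIC))
E
```

```text
t 29.6 jig x,y,z -0.76 162.81 213.32 rot [-1.7987e+02  7.0000e-02  7.5090e+01] F jig -1.0 -0.1 -0.2 [-0.02  0.07 -0.02]
```

View pics/c5.png

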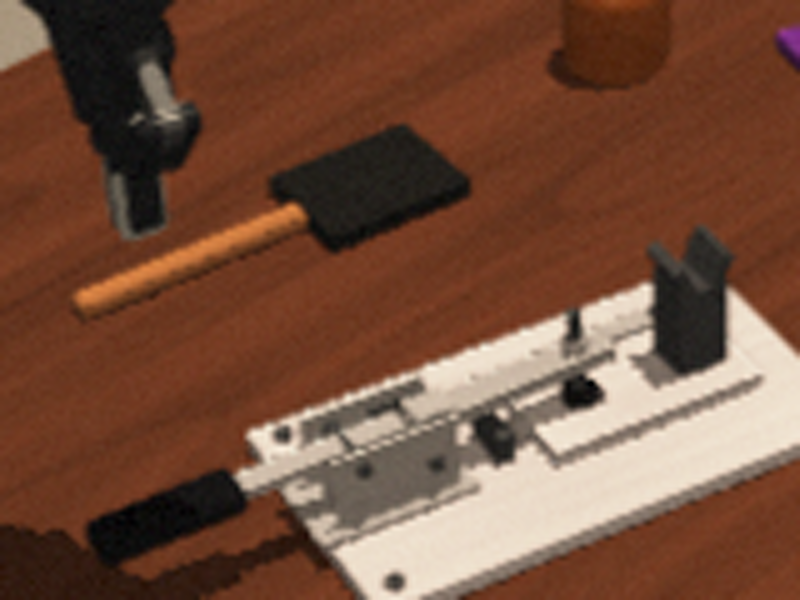

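The handle lies level at (170,515), the bar is level with the pad on the foot (580,390), the rest is in place and the robot is clear.

```bash
python3 -c "
from bench import *
print(hand_in())"
```

```text
the job is handed in; nothing more can be done
None
```

I placed the rod rest, pressed it home against the stop screw and fence (about 15 N and 12 N at the wrist), let go, locked the clamp over centre and handed in at about 30 s; the last picture shows the pad on the foot, but no verdict came back.

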